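Count to the third gap and shove the injector in

TASK

Run a fingertip along the back rail of the divider rack, starting at the end that has the tall end board, and count the gaps (filled ones count too) by touching the bump behind the first, the second and the third gap in turn, going no further along the rail than the third. Then, with the fingers only pushing, slide the loose black power injector that lies on the bench in front of the rack into that third gap, lengthways and fully home against the back, and take the hand away. Do not lift or tip the injector, and leave everything else where it is.

Things in the scene. Friction and masses are not known exactly. Their poses are not given: they have to be found in the camera images.
- rack: wooden rack fixed to the bench: seven dividers (4 mm thick, 42 mm tall) make six gaps, open to the robot and at the top, no floor. Three gaps hold stored injectors. Origin: bench level under the middle of the back rail; own x points away from the robot into the gaps, y along the rail, z up. Gap centres at y = +145, +87, +29, -29, -87, -145 mm, clear width 54 mm, mouths at x = -82 mm
- rail_mid (a point): middle of the back rail's top, 48 mm above the bench, axes as the rack's. The rail closes the far end of all gaps: 352 mm long in y, 16 mm thick in x; its front face, 8 mm nearer the robot than this point, is the stop at the end of the gaps and reaches down to the bench
- tall_end: the tall end board, 80 mm tall, 50 mm deep, 6 mm thick, fixed against the outside of one end of the rack (either end, it changes); counting starts from this end. Origin at the middle of its underside, 179 mm from the rack's middle along the rack's y and 56 mm in front of the rail line
- low_end: the low end board at the rack's other end, like the tall one but 42 mm tall
- injector: the loose black plastic brick to be pushed: 80 mm long (own x), 40 mm wide (own y), 34 mm tall, about 0.16 kg, lying on the bench before the gap mouths, askew by up to 0.3 rad, free to slide. Origin at the middle of its underside. Either end may go first. When home its end meets the stop: its centre is 48 mm before the rail's middle line and it sticks 6 mm out of the mouth
- bump1: one of six rounded metal bumps on top of the rack's back rail, one centred behind each gap; number 1 counted from the rack's +y end. Stands 3 mm proud of the rail, so its crest is 51 mm above the bench; about 21 mm long along the rail, 12 mm wide. Origin on its centre line, 20 mm below the crest (31 mm above the bench)
- bump2: one of six rounded metal bumps on top of the rack's back rail, one centred behind each gap; number 2 counted from the rack's +y end. Stands 3 mm proud of the rail, so its crest is 51 mm above the bench; about 21 mm long along the rail, 12 mm wide. Origin on its centre line, 20 mm below the crest (31 mm above the bench)
- bump3: one of six rounded metal bumps on top of the rack's back rail, one centred behind each gap; number 3 counted from the rack's +y end. Stands 3 mm proud of the rail, so its crest is 51 mm above the bench; about 21 mm long along the rail, 12 mm wide. Origin on its centre line, 20 mm below the crest (31 mm above the bench)
- bump4: one of six rounded metal bumps on top of the rack's back rail, one centred behind each gap; number 4 counted from the rack's +y end. Stands 3 mm proud of the rail, so its crest is 51 mm above the bench; about 21 mm long along the rail, 12 mm wide. Origin on its centre line, 20 mm below the crest (31 mm above the bench)
- bump5: one of six rounded metal bumps on top of the rack's back rail, one centred behind each gap; number 5 counted from the rack's +y end. Stands 3 mm proud of the rail, so its crest is 51 mm above the bench; about 21 mm long along the rail, 12 mm wide. Origin on its centre line, 20 mm below the crest (31 mm above the bench)
- bump6: one of six rounded metal bumps on top of the rack's back rail, one centred behind each gap; number 6 counted from the rack's +y end. Stands 3 mm proud of the rail, so its crest is 51 mm above the bench; about 21 mm long along the rail, 12 mm wide. Origin on its centre line, 20 mm below the crest (31 mm above the bench)
- stored_a: black power injector 80 x 40 x 34 mm already stored in a gap; loose, to be left alone. Origin at its underside centre
- stored_b: slightly smaller black power injector (72 x 38 x 30 mm, one socket) already stored in a gap; loose, to be left alone. Origin at its underside centre
- stored_c: slightly larger black power injector (76 x 42 x 36 mm) already stored in a gap; loose, to be left alone. Origin at its underside centre
- radio: cream outdoor wireless unit lying flat on the bench, 200 x 70 x 38 mm; loose, to be left alone. Origin at its underside centre
- screwdriver: screwdriver lying on the bench; loose, to be left alone. Origin at its underside
- mug: white mug, 76 mm across, 85 mm tall; loose, to be left alone. Origin at its underside centre
- carton: small closed cardboard box 90 x 70 x 50 mm; loose, to be left alone. Origin at its underside centre
Not all that is in view belongs to the job. Leave any blue look-alike of the injector alone.

How it is judged:
On the way, in this order (a step that is already met when the one before it is completed fails the run):
1. a finger touches the bump behind the first gap, counted from the tall end board (((y of tall_end in the frame of rack above 0 m and contact force between the fingers and bump1 above 0.2 N) or (y of tall_end in the frame of rack below 0 m and contact force between the fingers and bump6 above 0.2 N))), for 0.04 s.
2. a finger touches the bump behind the second gap, counted from the tall end board (((y of tall_end in the frame of rack above 0 m and contact force between the fingers and bump2 above 0.2 N) or (y of tall_end in the frame of rack below 0 m and contact force between the fingers and bump5 above 0.2 N))), for 0.04 s.
3. a finger touches the bump behind the third gap, counted from the tall end board (((y of tall_end in the frame of rack above 0 m and contact force between the fingers and bump3 above 0.2 N) or (y of tall_end in the frame of rack below 0 m and contact force between the fingers and bump4 above 0.2 N))), for 0.04 s.
4. the injector is pushed home in the third gap (x of injector in the frame of rack above -0.056 m and ((y of tall_end in the frame of rack above 0 m and y of injector in the frame of rack between 0.017 and 0.041 m) or (y of tall_end in the frame of rack below 0 m and y of injector in the frame of rack between -0.041 and -0.017 m)) and angle between the x axis of injector and the x axis of rack, either way round below 0.22 rad and angle between injector's own z axis and vertical below 0.12 rad and height (world z) of injector below 0.008 m), for 0.2 s.
At the end, for the whole second after the job is handed in: the injector lies flat on the bench in the third gap from the tall end board, centre within 12 mm of the gap's centre line, within 8 mm of fully home against the rail, lengthways within 0.22 rad, at rest (all of step 4 and linear speed of injector below 0.01 m/s); the robot touches nothing.
It fails at once if the fingers touch a bump beyond the third gap ((y of tall_end in the frame of rack above 0 m and (contact force between the fingers and bump4 above 0.2 N or contact force between the fingers and bump5 above 0.2 N or contact force between the fingers and bump6 above 0.2 N)) or (y of tall_end in the frame of rack below 0 m and (contact force between the fingers and bump1 above 0.2 N or contact force between the fingers and bump2 above 0.2 N or contact force between the fingers and bump3 above 0.2 N))).
It fails at once if the injector is lifted (10 mm) or tipped (0.3 rad) (height (world z) of injector above 0.01 m or angle between injector's own z axis and vertical above 0.3 rad).
It fails at once if a bystander is moved by more than 15 mm (distance of any of stored_a, stored_b, stored_c, radio, screwdriver, mug, carton from where it was at the start of the episode above 0.015 m).
It also fails if it takes over 64 s, if anything falls off the work surface, if the arm or the gripper's body presses on something with over 40 N, if the wrist force passes 120 N, or if a joint passes its speed limit or range.

ROBOT

A 6-joint arm with a two-finger parallel gripper is mounted at the origin on the work surface. World frame = base frame: x ahead of the robot, y to its left, z up, the work surface at z = 0. Lengths are in m, angles in rad, forces in N, time in s.
With the tool pointing down it reaches from about 0.275 to 0.975 m from the base axis. Payload 8.4 kg.
Tool frame: the origin (TCP) lies midway between the tips of the shut fingers; the grasp point (between the pads) lies hold_point_z behind it (hold_point_z is the distance from the TCP to the grasp point, in m); z points along the fingers, y is the line along which they close (so a half turn about z gives the same grasp; the last joint's range is limited). The gripper opens to 92 mm and grips with 3 to 60 N. Pads are 20 mm wide; open, the fingers measure 128 mm over their backs; the gripper's body (75 mm by 189 mm) begins 69 mm behind the grasp point.
Start: joints at [-1.347, 0.353, 1.633, -0, 1.155, -0.002], TCP at [0.14, -0.609, 0.215] pointing down, gripper open.
Joint ranges: [-2.63, 2.63], [-0.92, 2.1], [0.06, 2.66], [-1.3, 4.44], [0, 2.69], [-3.02, 3.02]. Speed limits (rad/s): [2.22, 2.22, 2.79, 3.14, 3.14, 3.14].

INTERFACE

Orientations are given as [roll, pitch, yaw] about the fixed x, y, z axes, in that order (R = Rz(yaw) Ry(pitch) Rx(roll)).
In Python, from workcell import * gives the robot as it stands. The module is installed in compiled form; this text tells all that it offers.
- The arm moves only by the tool send_rows, never from a script. Its argument "series" is a list of rows, each a list of 4 numbers: the shift along the tool's x, y, z in mm, then the turn about the tool's z in rad. In form: [[tx, ty, tz, roll], ...]. A call has 1 to 5 rows; each row shifts and turns the commanded pose from where the row before left it, along the tool's axes as they then stand; what a row does not reach is not made up. A row lasts 1/8 s, in which the tool goes at most 62.5 mm and 10.7 degrees, less where a joint would pass 70% of its speed; a pose out of reach is approached as far as the arm can. A call is refused whole if a number of a shift passes 62.5 or a number of a turn 0.188, either way. A call with a gripper value outside its range is refused whole. "hand" is the opening, from 0 (shut) to 1 (fully open), set as the call begins (left out, the last holds). The fingers move at their own pace and stop on an object; "squeeze" is the grip in N (left out, the last holds). Time passes only in rows, so rows that do not move let the fingers close. It gives the time, the measured TCP pose, the force, the opening and the grip force at its end, in the units of the state.
- get_obs(): the state, without advancing time (a new reading comes with each control period).
- grab_frame(name): name is "scene" or "top" or "wrist"; returns a dict with "pixels" (480x640x3 uint8, blue, green, red), "camera_matrix" (3x3 intrinsics, pixels), "R" (3x3) and "t" (3): a world point X has camera coordinates R X + t. Camera axes: x right, y down, z forward; pixel columns grow to the right and rows downward; lengths in m; the calibration is good to about 2 mm. A picture is of the moment at which its call begins. There is no depth.
- sign_off(): hands the job in; it is judged then, once.
The state is a dict: "clock": time; "q": joint angles; "joint_vel": joint speeds; "joint_torque": joint torques, N m; "eef_pos": TCP position; "ee_rot": TCP orientation; "wrist_force": force on the tool from outside, world axes, zero at the start; "torque": the same for the moment, N m; "opening": finger opening in m; "finger_force": force on a finger pad.
Only numpy, scipy, OpenCV 4.12 (cv2) and the standard library are available. Lean on these libraries where they do the work, as an engineer would, in place of code of your own. Each camera call takes 0.05 s, during which the arm holds its last target. There are 200 camera calls.

## Working session

There is one attempt and no reset: what is moved stays moved. The work goes in short steps, Python scripts to look and compute and a tool call to move; the robot and the scene stay as the last step left them, time stands still between calls to the robot, and variables do not carry over. Pictures are saved under pics/ and viewed, at most 10 in all, crops included, and the job is handed in when it is done.

Besides the shell and the picture viewer there is one more tool, called as name([rows], argument=value, ...), one row to a line, values as JSON. send_rows: Moves the arm, as the interface text tells. Its arguments: {"type":"object","properties":{"series":{"type":"array"},"hand":{"type":"number"},"squeeze":{"type":"number"}},"required":["series"]}

```bash
mkdir -p pics; cat > h.py <<'E'
from workcell import *
import numpy as np, cv2
def cast(f,uv,z):
    uv=np.atleast_2d(np.array(uv,float)); K,R,t=f["camera_matrix"],f["R"],f["t"]
    K=np.array(K);R=np.array(R);t=np.array(t)
    d=(R.T@np.linalg.inv(K)@np.c_[uv,np.ones(len(uv))].T).T; c=-R.T@t
    return c+d*((z-c[2])/d[:,2])[:,None]
def proj(f,X):
    X=np.atleast_2d(X); p=(np.array(f["camera_matrix"])@(np.array(f["R"])@X.T+np.array(f["t"])[:,None])).T
    return p[:,:2]/p[:,2:]
E
python3 - <<'E'
from h import *
import pickle
o=get_obs(); print(o)
for n in ("top","scene"):
    f=grab_frame(n); cv2.imwrite(f"pics/{n}0.png",f["pixels"]); pickle.dump(f,open(n+".pkl","wb"))
    print(n,-np.array(f["R"]).T@np.array(f["t"]))
E
```

```text
{'clock': 0.0, 'q': array([-1.34742135e+00,  3.53684217e-01,  1.63413463e+00,  3.00303761e-05,
        1.15516572e+00, -2.40732172e-03]), 'joint_vel': array([-0.00129449, -0.00032789,  0.00019994,  0.00169485, -0.0014562 ,
       -0.00013828]), 'joint_torque': array([-1.11358757e-03, -5.93853700e+01, -3.34221160e+01,  6.95137423e-02,
        2.33542331e-02, -1.28768843e-04]), 'eef_pos': array([ 0.13981461, -0.6086578 ,  0.21384095]), 'ee_rot': array([-3.14020082e+00, -3.08074228e-05,  2.25770132e-01]), 'wrist_force': array([-0.05160176,  0.11496286,  0.24129234]), 'torque': array([-0.04882559,  0.02019622, -0.00388751]), 'finger_force': 0.0, 'opening': 0.09181374705934803}
top [ 0.28919634 -0.02166102  1.36175123]
scene [ 0.9090382  -0.8271202   0.89310872]
```

View pics/top0.png

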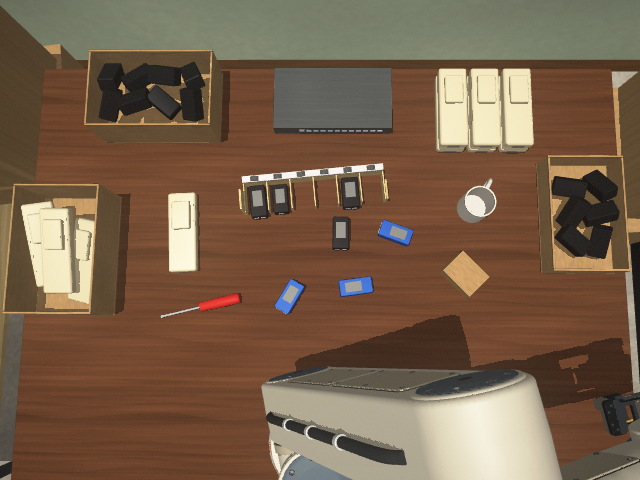

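View pics/scene0.png

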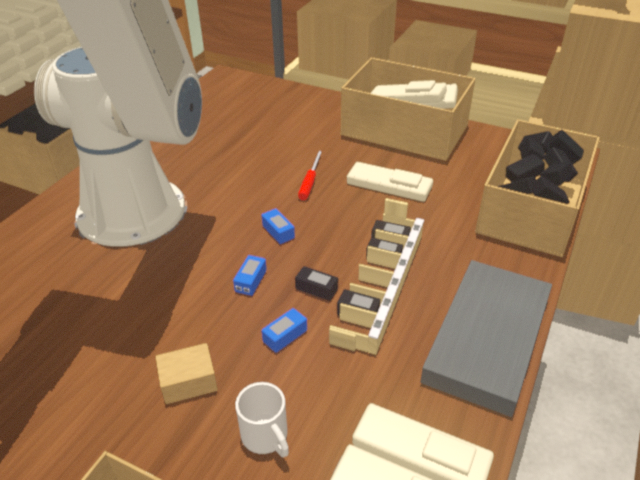

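The top view looks with +x up and +y to the left. The rack's white rail runs from (243,179) to (383,167). In the scene view, the end board at (396,210), the +y end, looks taller.

Things that could be taken for the injector (top view pixels):
- Loose black brick at (341,233)
- Blue look-alikes at (396,232), (356,287) and (290,296)
- Stored black injectors at (258,201), (280,198) and (350,191)
- Black bricks in the bins at (150,85) and (590,205)

I choose the loose black brick at (341,233), and will check it and the end boards in one crop.

```bash
python3 - <<'E'
from h import *
import pickle
T=pickle.load(open("top.pkl","rb"));S=pickle.load(open("scene.pkl","rb"))
im=T["pixels"]
# rail white mask
r=im[150:195,230:400]; m=cv2.inRange(r,(150,150,150),(255,255,255))
hsv=cv2.cvtColor(r,cv2.COLOR_BGR2HSV); m&=cv2.inRange(hsv,(0,0,150),(180,45,255))
m=cv2.morphologyEx(m,cv2.MORPH_CLOSE,np.ones((5,9),np.uint8))
c=max(cv2.findContours(m,0,2)[0],key=cv2.contourArea)+np.array([230,150])
b=cv2.boxPoints(cv2.minAreaRect(c)); print("railbox",b.round(1).tolist())
W=cast(T,b,.048); print(W.round(4).tolist())
ctr=W.mean(0); print("mid",ctr, sorted(np.linalg.norm(W-np.roll(W,1,0),axis=1)))
# injector
r=im[205:262,315:368]; g=r.max(2); m=(g<60).astype(np.uint8)*255
m=cv2.morphologyEx(m,cv2.MORPH_CLOSE,np.ones((15,15),np.uint8))
c=max(cv2.findContours(m,0,2)[0],key=cv2.contourArea)+np.array([315,205])
b=cv2.boxPoints(cv2.minAreaRect(c)); W=cast(T,b,.034); print("inj",b.round(1).tolist(),W.round(4).tolist(),W.mean(0),np.linalg.norm(W-np.roll(W,1,0),axis=1))
a=cv2.resize(im[150:260,230:410],None,fx=4,fy=4,interpolation=2)[:,:720]
s=cv2.resize(S["pixels"][190:360,255:435],None,fx=2.2,fy=2.2,interpolation=2)
cv2.imwrite("pics/crop1.png",a); cv2.imwrite("pics/crop2.png",cv2.resize(s,None,fx=1.5,fy=1.5))
E
```

```text
railbox [[241.39999389648438, 176.10000610351562], [382.0, 163.0], [382.70001220703125, 170.1999969482422], [242.10000610351562, 183.39999389648438]]
[[0.6433, 0.2031, 0.048], [0.6778, -0.1453, 0.048], [0.6593, -0.1469, 0.048], [0.6248, 0.2008, 0.048]]
mid [0.65127643 0.0279192  0.048     ] [np.float64(0.018613766097926022), np.float64(0.018630526533828337), np.float64(0.34943470662432724), np.float64(0.3500981658214673)]
inj [[325.0, 247.39999389648438], [337.6000061035156, 199.39999389648438], [359.5, 205.10000610351562], [346.8999938964844, 253.10000610351562]] [[0.4678, -0.0054, 0.034], [0.5883, -0.0358, 0.034], [0.574, -0.0901, 0.034], [0.4539, -0.0591, 0.034]] [ 0.52099757 -0.04760973  0.034     ] [0.05549274 0.12430126 0.05615466 0.12403627]
```

View pics/crop1.png

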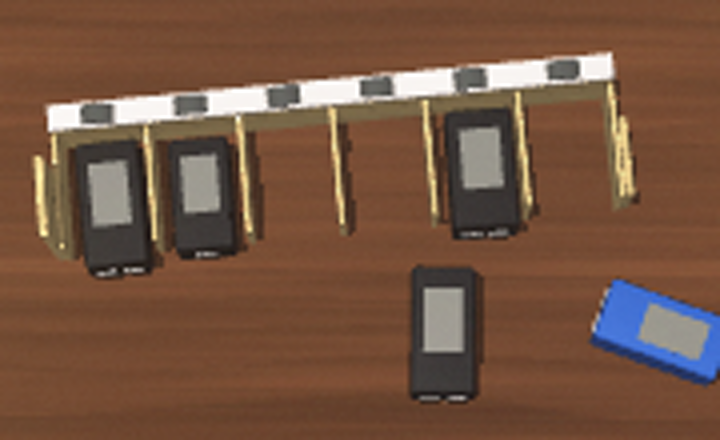

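View pics/crop2.png

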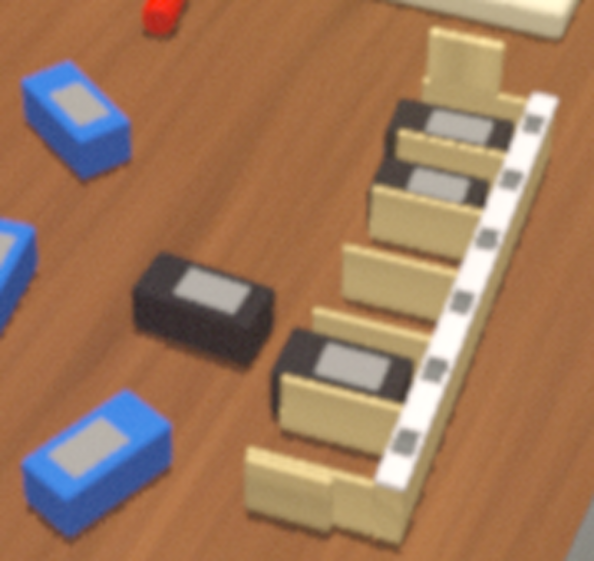

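Crop 1 shows the rail from (47,117) to (612,67), the bumps on it at (97,113), (190,104), (283,96), (376,86), (470,77) and (563,69), and the loose black brick at (444,333). Crop 2 shows the tall board at the far end (465,60), which is +y. Counting from there, gaps 1 and 2 are filled, gap 3 is empty (bump 3 at crop 1 (283,96)), and the fifth gap is filled.

```bash
cat > inj.py <<'E'
from h import *
def inj(T,roi=(315,211,368,265),bumps=None):
    im=T["pixels"];x0,y0,x1,y1=roi
    r=im[y0:y1,x0:x1]; m=(r.max(2)<62).astype(np.uint8)*255
    m=cv2.morphologyEx(m,cv2.MORPH_CLOSE,np.ones((3,3),np.uint8))
    c=max(cv2.findContours(m,0,2)[0],key=cv2.contourArea)+np.array([x0,y0])
    b=cv2.boxPoints(cv2.minAreaRect(c)); W=cast(T,b,.034)
    e=W[1]-W[0],W[2]-W[1]; l=max(e,key=np.linalg.norm); l=l*np.sign(l[0])
    return b,W.mean(0),[np.linalg.norm(v) for v in e],np.arctan2(l[1],l[0])
E
python3 - <<'E'
from inj import *
import pickle
T=pickle.load(open("top.pkl","rb"))
print(inj(T))
# bumps
im=T["pixels"]; G=cv2.resize(im[150:260,230:410],None,fx=4,fy=4,interpolation=2).astype(int)
P=[]
for x,y in [(97,113),(190,104),(283,96),(376,86),(470,77),(563,69)]:
    w=G[y-12:y+13,x-24:x+25]; m=w.max(2)<160
    yy,xx=np.nonzero(m&(abs(np.arange(-12,13))[:,None]<10)); P.append([230+(x-24+xx.mean()+.5)/4-.5,150+(y-12+yy.mean()+.5)/4-.5])
W=cast(T,P,.051); print(W.round(4).tolist(), np.linalg.norm(np.diff(W,axis=0),axis=1))
d=np.polyfit(np.arange(6),W,1); yax=-d[0]/np.linalg.norm(d[0]); xax=np.array([yax[1],-yax[0],0])
ctr=W.mean(0); print("ctr",ctr,"yaw",np.arctan2(xax[1],xax[0]))
print("inj in rack",[(inj(T)[1]-ctr)@a for a in (xax,yax)])
# check with scene
S=pickle.load(open("scene.pkl","rb")); print(proj(S,W).round(1).tolist())
E
```

```text
(array([[333., 217.],
       [348., 217.],
       [348., 250.],
       [333., 250.]], dtype=float32), array([ 0.50269208, -0.04323943,  0.034     ]), [np.float64(0.03709561902312354), np.float64(0.08230675299953522)], np.float64(0.000980056806646912))
[[0.638, 0.1718, 0.051], [0.6438, 0.114, 0.051], [0.6493, 0.0566, 0.051], [0.6554, -0.0012, 0.051], [0.6614, -0.0589, 0.051], [0.6667, -0.1165, 0.051]] [0.05813093 0.05771792 0.05802377 0.05807671 0.05785269]
ctr [0.6524395  0.02763138 0.051     ] yaw 0.09999105029544358
inj in rack [np.float64(-0.15607408156987151), np.float64(-0.055568352021601576)]
[[415.7, 226.4], [408.9, 243.4], [401.7, 261.2], [394.1, 280.5], [386.0, 301.0], [377.0, 323.0]]
```

Everything fits: the bump pitch is 58.0 mm, the rack yaw is 0.100, and the injector lies at rack (-156,-56) mm, measuring 37 x 82 mm. I'll shut the fingers, travel high and turn the tool x axis to lie along the rail (yaw 1.67).

send_rows([
  [36, -35, 0, -0.18],
  [41, -28, 0, -0.18],
  [46, -20, 0, -0.18],
  [49, -12, 0, -0.18],
  [50, -3, 0, -0.18],
], hand=0)

```text
clock: 0.72
eef_pos: [0.2754, -0.3965, 0.2144]
ee_rot: [-3.141, -0.0, 1.131]
wrist_force: [0.1, -0.1, 0.9]
opening: 0.0441
finger_force: 0.0
```

send_rows([
  [60, 7, 0, -0.18],
  [57, 18, 0, -0.18],
  [53, 28, 0, -0.18],
  [47, 37, 0, 0],
  [47, 37, 0, 0],
])

```text
clock: 1.35
eef_pos: [0.4372, -0.1438, 0.2146]
ee_rot: [3.141, 0.0, 1.666]
wrist_force: [0.7, -0.9, -0.1]
opening: 0.0007
finger_force: 0.0
```

send_rows([
  [47, 37, 0, 0],
  [47, 37, 0, 0],
  [47, 37, 0, 0],
  [47, 37, 0, 0],
  [0, 0, 0, 0],
])

```text
clock: 1.98
eef_pos: [0.5675, 0.0589, 0.2141]
ee_rot: [3.141, -0.001, 1.67]
wrist_force: [-0.2, -0.7, -0.8]
opening: 0.0004
finger_force: 0.0
```

```bash
cat > go.py <<'E'
from h import *
import sys
O=np.array([.6524,.0276]);a=.1
def w(rx,ry): return O+np.array([np.cos(a)*rx-np.sin(a)*ry,np.sin(a)*rx+np.cos(a)*ry])
def rel(rx,ry):
    o=get_obs(); p=o["eef_pos"]; th=o["ee_rot"][2]; d=w(rx,ry)-p[:2]
    e=p[:2]-O
    print("tcp in rack mm",1000*(e[0]*np.cos(a)+e[1]*np.sin(a)).round(4),1000*(-e[0]*np.sin(a)+e[1]*np.cos(a)).round(4),"z",p[2],"yaw",th,"F",o["wrist_force"].round(1),"t",o["clock"])
    print("need tx,ty mm",(1000*np.array([d[0]*np.cos(th)+d[1]*np.sin(th),d[0]*np.sin(th)-d[1]*np.cos(th)])).round(1),"turn",th-(a+np.pi/2))
if __name__=="__main__": rel(*map(float,sys.argv[1:]))
E
python3 go.py 0 .145
```

```text
tcp in rack mm -81.4 39.6 z 0.21407209737227112 yaw 1.6695205240116575 F [-0.2 -0.7 -0.8] t 1.975
need tx,ty mm [105.5  81.2] turn -0.0012758027832391328
```

send_rows([
  [53, 41, 0, 0],
  [52, 40, 0, 0],
  [0, 0, 50, 0],
  [0, 0, 50, 0],
  [0, 0, 45, 0],
])

```text
clock: 2.6
eef_pos: [0.6316, 0.1603, 0.0677]
ee_rot: [-3.14, 0.0, 1.666]
wrist_force: [0.2, 0.1, -0.3]
opening: 0.0005
finger_force: 0.0
```

send_rows([
  [0, 0, 0, 0],
  [0, 0, 0, 0],
])

```text
clock: 2.85
eef_pos: [0.6334, 0.161, 0.0711]
ee_rot: [3.14, -0.0, 1.665]
wrist_force: [-0.0, -0.4, 0.5]
opening: 0.0006
finger_force: 0.0
```

```bash
python3 go.py 0 .145
```

```text
tcp in rack mm -5.6 134.6 z 0.07112731447420284 yaw 1.665315930409759 F [-0.  -0.4  0.5] t 2.85
need tx,ty mm [10.4  5.5] turn -0.0054803963851377535
```

send_rows([
  [10, 5, 8, 0],
  [0, 0, 8, 0],
  [0, 0, 2, 0],
  [0, 0, 0, 0],
])

```text
clock: 3.35
eef_pos: [0.6365, 0.1718, 0.0516]
ee_rot: [-3.141, 0.0, 1.666]
wrist_force: [-0.3, 0.4, 0.0]
opening: 0.0006
finger_force: 0.0
```

```bash
python3 go.py 0 .145
```

```text
tcp in rack mm -1.4 145.1 z 0.05160676640645319 yaw 1.665902717194265 F [-0.3  0.4  0. ] t 3.35
need tx,ty mm [-0.1  1.4] turn -0.0048936096006315655
```

send_rows([
  [0, 1, 1, 0],
  [0, 0, 1, 0],
  [0, 0, 0, 0],
])

```text
clock: 3.72
eef_pos: [0.637, 0.1718, 0.0512]
ee_rot: [-3.14, -0.0, 1.666]
wrist_force: [-7.7, -1.1, 16.7]
opening: 0.0003
finger_force: 7.9
```

Bump 1 is touched, with 17 N upward. On to bump 2 with a small hop of 58 mm along the rail.

send_rows([
  [0, 0, -7, 0],
  [-29, 0, 0, 0],
  [-29, 0, 0, 0],
  [0, 0, 4, 0],
  [0, 0, 3, 0],
])

```text
clock: 4.35
eef_pos: [0.6435, 0.1137, 0.0509]
ee_rot: [3.141, 0.001, 1.666]
wrist_force: [-9.5, -8.9, 35.1]
opening: 0.0006
finger_force: 17.2
```

send_rows([
  [0, 0, 0, 0],
  [0, 0, 0, 0],
])

```text
clock: 4.6
eef_pos: [0.6435, 0.1138, 0.0512]
ee_rot: [3.141, 0.002, 1.667]
wrist_force: [-3.7, -9.0, 15.8]
opening: -0.0
finger_force: 8.0
```

```bash
python3 go.py 0 .087
```

```text
tcp in rack mm -0.2 86.6 z 0.051168159963971685 yaw 1.667044534412613 F [-3.7 -9.  15.8] t 4.6
need tx,ty mm [0.4 0.2] turn -0.003751792382283625
```

Bump 2 is touched. Next is bump 3, with a slightly lighter touch.

send_rows([
  [0, 0, -7, 0],
  [-29, 0, 0, 0],
  [-29, 0, 0, 0],
  [0, 0, 4, 0],
  [0, 0, 2.5, 0],
])

```text
clock: 5.22
eef_pos: [0.6488, 0.0567, 0.051]
ee_rot: [3.142, 0.001, 1.666]
wrist_force: [-7.8, -6.2, 28.7]
opening: 0.0002
finger_force: 14.1
```

send_rows([
  [0, 0, 0, 0],
  [0, 0, 0, 0],
])

```text
clock: 5.48
eef_pos: [0.6488, 0.0568, 0.0512]
ee_rot: [3.141, 0.001, 1.667]
wrist_force: [-3.9, -7.4, 12.2]
opening: 0.0005
finger_force: 6.4
```

```bash
python3 go.py 0 .029
```

```text
tcp in rack mm -0.7 29.4 z 0.05117336221205249 yaw 1.667155951110065 F [-3.9 -7.4 12.2] t 5.475
need tx,ty mm [-0.4  0.7] turn -0.003640375684831554
```

Bump 3 is touched. I'll lift, open the hand to about 40 mm and move over beside the injector's -y long side, clear of the blue look-alike, ready for a two-finger sideways push.

send_rows([
  [0, 0, -50, 0],
  [-32, -40, 0, 0],
  [-32, -40, 0, 0],
  [-32, -40, 0, 0],
  [-30, -40, 0, 0],
], hand=0.43)

```text
clock: 6.1
eef_pos: [0.5003, -0.0838, 0.1]
ee_rot: [3.141, -0.0, 1.667]
wrist_force: [0.3, -1.2, -0.1]
opening: 0.0397
finger_force: 0.0
```

send_rows([
  [0, 0, 0, 0],
  [0, 0, 0, 0],
  [0, 0, 0, 0],
])

```text
clock: 6.48
eef_pos: [0.5025, -0.0832, 0.1001]
ee_rot: [3.141, -0.0, 1.667]
wrist_force: [0.4, -0.4, 0.1]
opening: 0.0396
finger_force: 0.0
```

```bash
python3 go.py -.16 -.097; python3 - <<'E'
from inj import *
T=grab_frame("top"); o=get_obs(); print(o["opening"])
im=T["pixels"]; cv2.imwrite("pics/top2.png",cv2.resize(im[120:300,220:440],None,fx=3,fy=3,interpolation=2))
E
```

```text
tcp in rack mm -160.20000000000002 -95.2 z 0.10014450251247668 yaw 1.6670795967410488 F [ 0.4 -0.4  0.1] t 6.475
need tx,ty mm [-1.8  0.2] turn -0.003716730053847872
0.039354495318744166
```

View pics/top2.png

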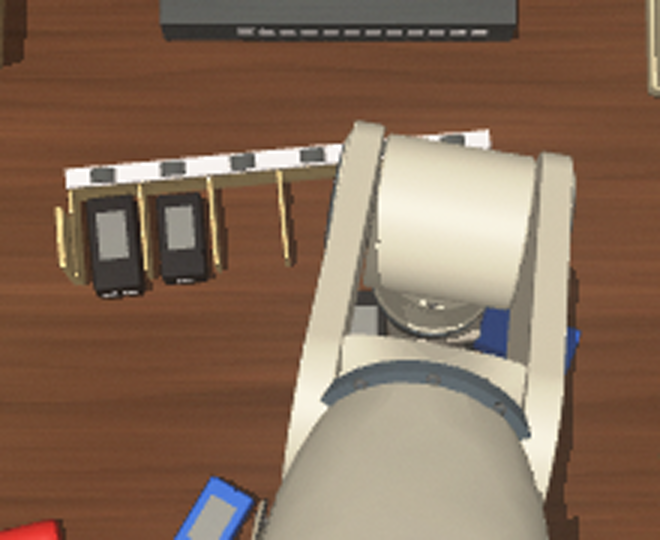

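The arm hides the injector in the top view. The stored bricks and the rail are unchanged, and the blue look-alike's near corner is about 40 mm beyond the fingers. I'll go down and check in the scene view.

send_rows([
  [-2, 0, 30, 0],
  [0, 0, 30, 0],
  [0, 0, 20, 0],
  [0, 0, 7, 0],
  [0, 0, 0, 0],
])

```text
clock: 7.15
eef_pos: [0.5017, -0.0858, 0.0129]
ee_rot: [-3.141, -0.0, 1.666]
wrist_force: [-0.0, 0.4, 0.2]
opening: 0.04
finger_force: 0.0
```

```bash
python3 go.py -.156 -.0 ; python3 - <<'E'
from inj import *
T=grab_frame("scene")
im=T["pixels"]; cv2.imwrite("pics/sc2.png",cv2.resize(im[180:380,200:440],None,fx=3,fy=3,interpolation=2))
E
```

```text
tcp in rack mm -161.3 -97.8 z 0.01293010068630776 yaw 1.6663978777614683 F [-0.   0.4  0.2] t 7.15
need tx,ty mm [97.8  4.8] turn -0.004398449033428342
```

View pics/sc2.png

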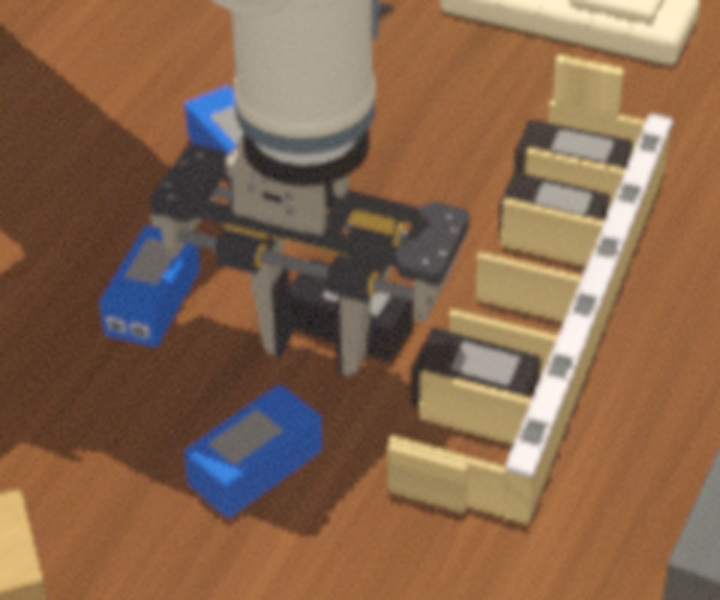

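The two fingertips stand on the near (-y) side of the black injector, at (272,345) and (355,365) in the picture, and touch nothing else. I'll push it sideways along +y at a gentle speed.

send_rows([
  [8, 0, 0, 0],
  [8, 0, 0, 0],
  [8, 0, 0, 0],
  [8, 0, 0, 0],
  [8, 0, 0, 0],
])

```text
clock: 7.82
eef_pos: [0.4977, -0.0458, 0.0132]
ee_rot: [3.141, 0.0, 1.666]
wrist_force: [0.4, -1.8, 1.2]
opening: 0.0396
finger_force: 1.1
```

send_rows([
  [8, 0, 0, 0],
  [8, 0, 0, 0],
  [8, 0, 0, 0],
  [8, 0, 0, 0],
  [8, 0, 0, 0],
])

```text
clock: 8.45
eef_pos: [0.4938, -0.006, 0.0131]
ee_rot: [-3.142, -0.0, 1.666]
wrist_force: [0.1, -1.8, 2.2]
opening: 0.0398
finger_force: 1.1
```

send_rows([
  [6, 0, 0, 0],
  [4, 0, 0, 0],
  [2, 0, 0, 0],
  [0, 0, 0, 0],
])

```text
clock: 8.95
eef_pos: [0.4926, 0.0056, 0.013]
ee_rot: [-3.141, -0.0, 1.666]
wrist_force: [0.6, -0.5, -0.9]
opening: 0.0395
finger_force: 0.0
```

```bash
python3 go.py -.156 -.0 ; python3 - <<'E'
from inj import *
T=grab_frame("scene")
im=T["pixels"]; cv2.imwrite("pics/sc3.png",cv2.resize(im[180:380,200:440],None,fx=3,fy=3,interpolation=2))
E
```

```text
tcp in rack mm -161.20000000000002 -5.8999999999999995 z 0.012974230846906552 yaw 1.6657793766126698 F [ 0.6 -0.5 -0.9] t 8.95
need tx,ty mm [5.9 5.2] turn -0.005016950182226809
```

View pics/sc3.png

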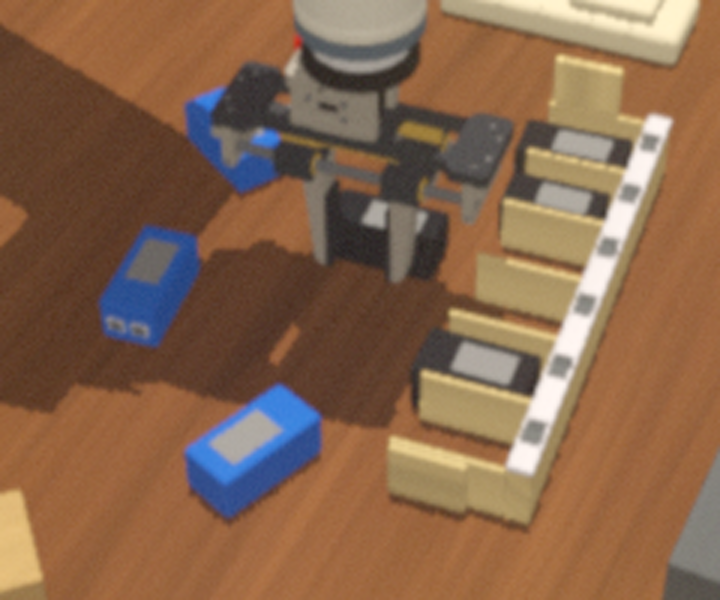

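The injector was carried along with the fingers, flush against both, and now stands in front of the third gap near (390,230) in the crop. I'll back off, lift and clear the view so the top camera can measure it.

send_rows([
  [-25, 0, 0, 0],
  [0, 0, -55, 0],
  [-40, 0, -40, 0],
  [-50, 0, 0, 0],
  [-50, 0, 0, 0],
])

```text
clock: 9.62
eef_pos: [0.5088, -0.1603, 0.1089]
ee_rot: [3.14, 0.0, 1.666]
wrist_force: [1.0, 0.8, 0.4]
opening: 0.0393
finger_force: 0.0
```

```bash
python3 - <<'E'
from inj import *
T=grab_frame("top"); O=np.array([.6524,.0276]);a=.1
p=proj(T,np.array([O[0]-.164,O[1]+.02,.034]))[0].astype(int); print(p)
r=inj(T,(p[0]-25,p[1]-24,p[0]+22,p[1]+30)); e=r[1][:2]-O
print(r[0].tolist(),r[1],r[2],"ang rack",r[3]-a,"rack",e[0]*np.cos(a)+e[1]*np.sin(a),-e[0]*np.sin(a)+e[1]*np.cos(a))
cv2.imwrite("pics/top3.png",cv2.resize(T["pixels"][140:280,220:400],None,fx=3.5,fy=3.5,interpolation=2))
E
python3 go.py -.25 .029
```

```text
[303 238]
[[299.48968505859375, 220.87588500976562], [315.87591552734375, 219.5103759765625], [318.689697265625, 253.27587890625], [302.303466796875, 254.64138793945312]] [0.4934089  0.03410328 0.034     ] [np.float64(0.040691975878632776), np.float64(0.0844802353287097)] ang rack -0.009148639921197521 rack -0.1575475647568021 0.022343414672337386
tcp in rack mm -161.3 -177.6 z 0.10881980930350349 yaw 1.6652891888727972 F [ 0.7 -3.5 -0. ] t 9.675
need tx,ty mm [206.1 -89.9] turn -0.005507137922099448
```

View pics/top3.png

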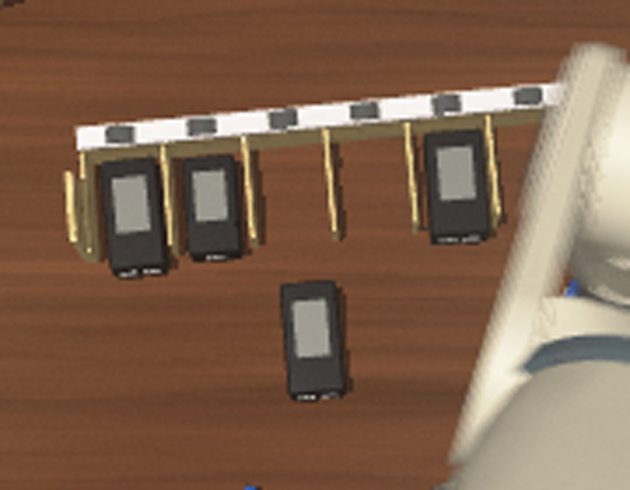

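The injector is at rack y +22 mm and is aligned to 0.01 rad. The gap centre is at +29, so it needs 6.5 mm more. I'll go back to the same side and nudge.

send_rows([
  [0, 0, 0, 0],
  [50, 0, 0, 0],
  [50, 0, 0, 0],
  [40, 0, 0, 0],
  [0, 0, 0, 0],
])

```text
clock: 10.3
eef_pos: [0.4939, -0.0163, 0.1078]
ee_rot: [-3.14, -0.001, 1.67]
wrist_force: [0.5, -0.2, -0.1]
opening: 0.0395
finger_force: 0.0
```

send_rows([
  [0, 0, 0, 0],
  [0, 0, 0, 0],
])

```text
clock: 10.55
eef_pos: [0.4951, -0.02, 0.108]
ee_rot: [-3.141, 0.0, 1.665]
wrist_force: [0.2, -0.7, 0.2]
opening: 0.0395
finger_force: 0.0
```

```bash
python3 go.py -.16 .0006
```

```text
tcp in rack mm -161.20000000000002 -31.6 z 0.10802951950388967 yaw 1.66524731191644 F [ 0.2 -0.7  0.2] t 10.55
need tx,ty mm [32.3  1.1] turn -0.005549014878456715
```

send_rows([
  [0, 0, 40, 0],
  [0, 0, 35, 0],
  [0, 0, 20, 0],
  [10, 0, 0, 0],
  [8, 0, 0, 0],
])

```text
clock: 11.18
eef_pos: [0.4938, -0.0013, 0.0136]
ee_rot: [3.141, -0.0, 1.665]
wrist_force: [0.5, 0.4, -0.6]
opening: 0.0392
finger_force: 0.0
```

send_rows([
  [5, 0, 0, 0],
  [5, 0, 0, 0],
  [3, 0, 0, 0],
  [1.5, 0, 0, 0],
  [0, 0, 0, 0],
])

```text
clock: 11.8
eef_pos: [0.492, 0.013, 0.0131]
ee_rot: [-3.142, -0.0, 1.666]
wrist_force: [0.0, 0.5, 0.5]
opening: 0.0394
finger_force: 0.0
```

```bash
python3 go.py -.16 .0006
```

```text
tcp in rack mm -161.1 1.5 z 0.013102967502062947 yaw 1.6657350701638398 F [0.  0.5 0.5] t 11.8
need tx,ty mm [-0.9  1.1] turn -0.005061256631056832
```

The injector should now be at y of about +29. I'll back off, lift, shut the fingers and move behind the injector's near end.

send_rows([
  [-26, 0, 0, 0],
  [0, 0, -50, 0],
  [0, 0, -45, 0],
  [0, -40, 0, 0],
  [0, -35, 0, 0],
])

```text
clock: 12.42
eef_pos: [0.4188, -0.0202, 0.1084]
ee_rot: [3.141, -0.0, 1.666]
wrist_force: [-0.0, -0.3, -0.5]
opening: 0.0393
finger_force: 0.0
```

send_rows([
  [27, 0, 0, 0],
  [27, 0, 0, 0],
  [0, 0, 0, 0],
  [0, 0, 0, 0],
], hand=0)

```text
clock: 12.92
eef_pos: [0.4146, 0.0333, 0.108]
ee_rot: [-3.141, 0.0, 1.666]
wrist_force: [0.6, 0.6, 0.3]
opening: 0.0016
finger_force: 0.0
```

```bash
python3 go.py -.236 .029
```

```text
tcp in rack mm -236.0 29.4 z 0.10796718699192152 yaw 1.666458182615672 F [0.6 0.6 0.3] t 12.925
need tx,ty mm [-0.4  0. ] turn -0.004338144179224734
```

send_rows([
  [0, 6, 20, 0],
  [0, 0, 35, 0],
  [0, 0, 30, 0],
  [0, 0, 10, 0],
  [0, 0, 0, 0],
])

```text
clock: 13.55
eef_pos: [0.4205, 0.0338, 0.0129]
ee_rot: [-3.14, -0.0, 1.665]
wrist_force: [0.3, -0.4, 0.0]
opening: 0.0008
finger_force: 0.0
```

```bash
python3 go.py -.106 .029 ; python3 - <<'E'
from inj import *
T=grab_frame("scene")
im=T["pixels"]; cv2.imwrite("pics/sc4.png",cv2.resize(im[180:380,200:440],None,fx=3,fy=3,interpolation=2))
E
```

```text
tcp in rack mm -230.2 29.3 z 0.012860321141244909 yaw 1.6651923673768043 F [ 0.3 -0.4  0. ] t 13.55
need tx,ty mm [  0.4 124.2] turn -0.00560395941809233
```

View pics/sc4.png

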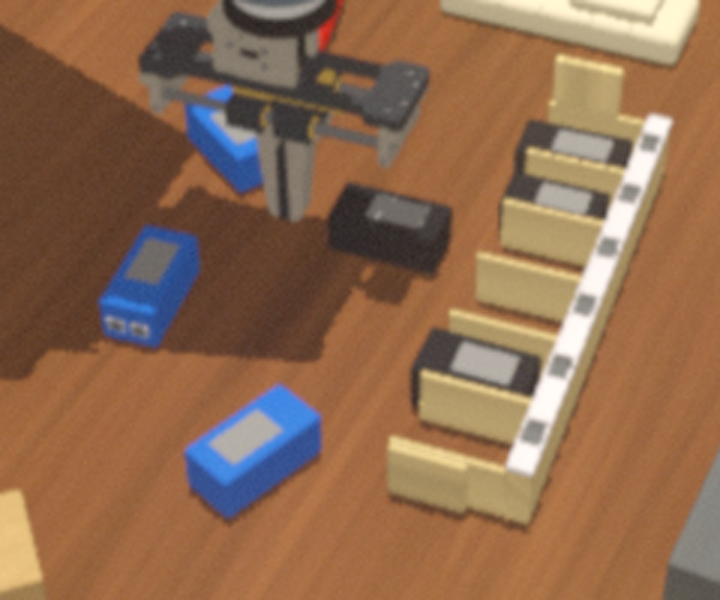

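The shut fingers stand upright behind the injector's near end, with the tip at (288,218). The injector at (390,230) is square to the third gap, whose mouth is between (520,250) and (480,290). I'll push it straight in at moderate speed and watch the force.

send_rows([
  [0, 8, 0, 0],
  [0, 8, 0, 0],
  [0, 8, 0, 0],
  [0, 8, 0, 0],
  [0, 8, 0, 0],
])

```text
clock: 14.22
eef_pos: [0.4607, 0.0381, 0.013]
ee_rot: [-3.141, -0.0, 1.666]
wrist_force: [-3.5, -1.5, 2.9]
opening: 0.0002
finger_force: 1.6
```

send_rows([
  [0, 8, 0, 0],
  [0, 8, 0, 0],
  [0, 8, 0, 0],
  [0, 8, 0, 0],
  [0, 0, 0, 0],
])

```text
clock: 14.85
eef_pos: [0.4938, 0.0412, 0.0132]
ee_rot: [3.14, 0.0, 1.666]
wrist_force: [-0.6, -0.8, 0.2]
opening: 0.0007
finger_force: 0.0
```

```bash
python3 go.py -.106 .029 ; python3 - <<'E'
from inj import *
T=grab_frame("scene")
im=T["pixels"]; cv2.imwrite("pics/sc5.png",cv2.resize(im[180:380,200:440],None,fx=3,fy=3,interpolation=2))
E
```

```text
tcp in rack mm -156.5 29.3 z 0.0131700306761439 yaw 1.6657545669347977 F [-0.6 -0.8  0.2] t 14.85
need tx,ty mm [-0.1 50.5] turn -0.0050417598600989155
```

View pics/sc5.png

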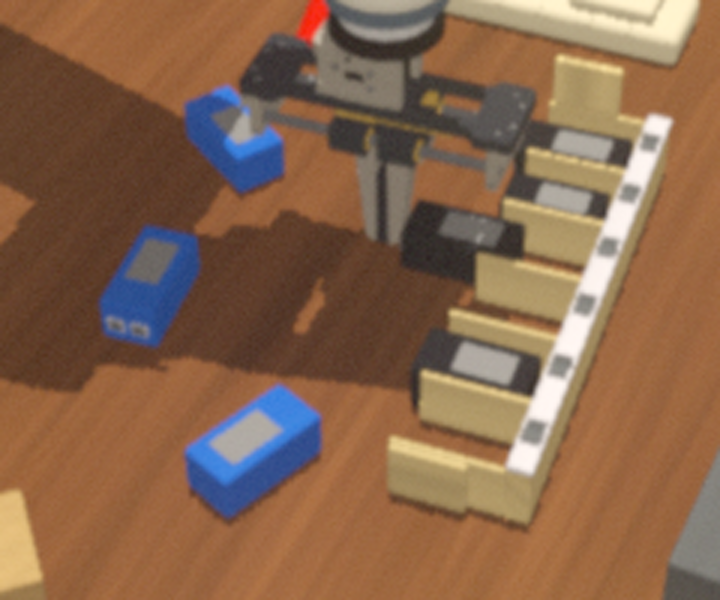

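The injector's front half is in the third gap, between its two dividers at (510,200) and (525,285), with no contact on the neighbours. I'll keep going until it meets the stop.

send_rows([
  [0, 7, 0, 0],
  [0, 7, 0, 0],
  [0, 7, 0, 0],
  [0, 7, 0, 0],
  [0, 7, 0, 0],
])

```text
clock: 15.52
eef_pos: [0.5277, 0.0444, 0.0131]
ee_rot: [-3.142, -0.0, 1.666]
wrist_force: [-0.3, -0.1, -1.4]
opening: 0.0003
finger_force: 0.4
```

send_rows([
  [0, 3, 0, 0],
  [0, 2, 0, 0],
  [0, 2, 0, 0],
])

```text
clock: 15.9
eef_pos: [0.5339, 0.045, 0.0131]
ee_rot: [-3.141, 0.0, 1.666]
wrist_force: [-2.3, -0.1, 1.3]
opening: 0.0004
finger_force: 1.1
```

```bash
python3 go.py -.106 .029
```

```text
tcp in rack mm -116.2 29.1 z 0.01305811510818167 yaw 1.6657835528814466 F [-2.3 -0.1  1.3] t 15.9
need tx,ty mm [-0.1 10.2] turn -0.005012773913450008
```

send_rows([
  [0, 2, 0, 0],
  [0, 2, 0, 0],
  [0, 2, 0, 0],
  [0, 2, 0, 0],
])

```text
clock: 16.4
eef_pos: [0.5423, 0.0458, 0.0131]
ee_rot: [-3.142, -0.0, 1.666]
wrist_force: [-2.6, -0.6, 0.4]
opening: 0.0004
finger_force: 1.0
```

send_rows([
  [0, 1.5, 0, 0],
  [0, 1.5, 0, 0],
])

```text
clock: 16.65
eef_pos: [0.5452, 0.0461, 0.0131]
ee_rot: [-3.142, -0.0, 1.666]
wrist_force: [-2.4, -0.2, 0.4]
opening: 0.0004
finger_force: 1.1
```

send_rows([
  [0, 1.5, 0, 0],
  [0, 1.5, 0, 0],
  [0, 1, 0, 0],
])

```text
clock: 17.02
eef_pos: [0.5479, 0.0464, 0.013]
ee_rot: [-3.139, -0.0, 1.666]
wrist_force: [-8.4, -1.4, 7.4]
opening: 0.0006
finger_force: 4.4
```

```bash
python3 go.py -.106 .029; python3 - <<'E'
from inj import *
import cv2
# scene view: label (grey) of the injector vs where it would be at home
S=grab_frame("scene"); O=np.array([.6524,.0276]);a=.1
def w(x,y,z): return [O[0]+np.cos(a)*x-np.sin(a)*y,O[1]+np.sin(a)*x+np.cos(a)*y,z]
for n,x,y in (("inj home",-.048,.029),("g2 home",-.048,.087)): print(n,proj(S,np.array([w(x-.04,y+s*.02,.034) for s in(-1,1)]+[w(x,y,.034)])).round(1).tolist())
g=cv2.cvtColor(S["pixels"],cv2.COLOR_BGR2HSV); m=((g[...,2]>85)&(g[...,2]<190)&(g[...,1]<45)).astype(np.uint8)
n,l,st,c=cv2.connectedComponentsWithStats(m[200:330,330:430])
for s,cc in zip(st[1:],c[1:]):
    if s[4]>40: print(s.tolist(),(cc+[330,200]).round(1),cast(S,cc+[330,200],.034)[0].round(4))
E
```

```text
tcp in rack mm -102.1 29.1 z 0.013009957000236987 yaw 1.665847438741321 F [-8.4 -1.4  7.4] t 17.025
need tx,ty mm [-0.1 -3.9] turn -0.00494888805357574
inj home [[356.4, 263.8], [362.3, 251.4], [378.2, 262.0]]
g2 home [[364.9, 246.0], [370.4, 234.4], [385.9, 244.3]]
[44, 14, 31, 20, 354] [393.  224.2] [0.5853 0.1783 0.034 ]
[37, 35, 31, 16, 178] [383.6 243.3] [0.5903 0.1102 0.034 ]
[42, 56, 21, 12, 175] [382.  261.8] [0.6085 0.0557 0.034 ]
[61, 57, 16, 28, 122] [397.6 270. ] [0.6458 0.0464 0.034 ]
[20, 94, 24, 15, 236] [361.6 301.2] [ 0.6147 -0.0639  0.034 ]
[53, 98, 8, 8, 43] [386.3 301.5] [ 0.6572 -0.0443  0.034 ]
[44, 120, 8, 8, 50] [377.4 323.5] [ 0.6629 -0.1032  0.034 ]
```

The force has risen to 8 N with the TCP at -102 mm, so the injector is against the stop. I'll withdraw straight back, lift, and check from the top camera with the arm out of the way.

send_rows([
  [0, 0, 0, 0],
  [0, -12, 0, 0],
  [0, -20, 0, 0],
  [0, 0, -50, 0],
  [0, 0, -60, 0],
])

```text
clock: 17.7
eef_pos: [0.5161, 0.0433, 0.1234]
ee_rot: [-3.14, -0.0, 1.666]
wrist_force: [0.6, 0.3, 0.6]
opening: 0.0006
finger_force: 0.0
```

send_rows([
  [-50, 0, -20, 0],
  [-60, 0, 0, 0],
  [-60, 0, 0, 0],
  [-40, 0, 0, 0],
  [0, 0, 0, 0],
])

```text
clock: 18.32
eef_pos: [0.5373, -0.1681, 0.1431]
ee_rot: [3.14, 0.001, 1.662]
wrist_force: [0.0, -0.5, -0.2]
opening: 0.0005
finger_force: 0.0
```

```bash
python3 - <<'E'
from inj import *
import pickle
T=grab_frame("top"); O=np.array([.6524,.0276]);a=.1
def w(x,y,z): return [O[0]+np.cos(a)*x-np.sin(a)*y,O[1]+np.sin(a)*x+np.cos(a)*y,z]
g=cv2.cvtColor(T["pixels"],cv2.COLOR_BGR2HSV)
p=proj(T,np.array([w(-.048,.029,.034)]))[0].astype(int); print(p)
for h in (14,20):
    r=inj(T,(p[0]-13,p[1]-20,p[0]+12,p[1]+24)) if h==20 else None
e=r[1][:2]-O
print(r[0].round(1).tolist(),np.round(r[2],4),"ang",r[3]-a,"rack",e[0]*np.cos(a)+e[1]*np.sin(a),-e[0]*np.sin(a)+e[1]*np.cos(a))
T0=pickle.load(open("top.pkl","rb"))
for n,x0,y0,x1,y1 in (("gap1-2",236,183,292,225),("radio",160,185,205,280),("driver",155,290,245,322),("blue2",268,270,310,320)):
    print(n,"diff",np.abs(T["pixels"][y0:y1,x0:x1].astype(int)-T0["pixels"][y0:y1,x0:x1]).mean().round(1))
o=get_obs(); print(o["clock"],o["eef_pos"],o["wrist_force"].round(1))
E
```

```text
[302 193]
[[291.20001220703125, 179.89999389648438], [308.70001220703125, 177.5], [313.29998779296875, 211.10000610351562], [295.79998779296875, 213.5]] [0.0443 0.0864] ang 0.04274917656070773 rack -0.051675307314005194 0.03003115496572282
gap1-2 diff 2.3
radio diff 2.3
driver diff 3.9
blue2 diff 1.8
18.375 [ 0.53696098 -0.16648484  0.14291286] [ 0.4  0.9 -0.1]
```

The injector measures at rack (-52, +30) mm, almost square, which agrees with the stop contact. The box outline is a little inflated by shadow. The regions compared with the first picture (gaps 1 and 2, radio, screwdriver, one blue look-alike) are unchanged, and the hand is clear. Handing in.

```bash
python3 -c "
from workcell import *
print(sign_off())"
```

```text
the job is handed in; nothing more can be done
None
```

I touched bumps 1, 2 and 3 in turn from the tall end board, pushed the injector home in the third gap until it met the stop, cleared the hand, and handed the job in at about 18 s; the verdict was not shown.

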